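Pack the clamping tray and index its knob to the third stop

ROBOT

A 7-joint arm with a two-finger parallel gripper is mounted at the origin on the work surface. World frame = base frame: x ahead of the robot, y to its left, z up, the work surface at z = 0. Lengths are in m, angles in rad, forces in N, time in s.
With the tool pointing down it reaches from about 0.425 to 0.875 m from the base axis. Payload 4.7 kg.
Tool frame: the origin (TCP) lies on the mounting face of the last link; the fingertips stand 173 mm ahead of it and the grasp point (between the pads) lies 155 mm ahead of it; z points along the fingers, y is the direction in which the jaws open and shut (so a half turn about z gives the same grasp; the last joint's range is limited). The gripper opens to 85 mm and grips with 20 to 120 N. Pads are 22 mm wide; open, the fingers measure 114 mm over their backs; the gripper's body (76 mm by 85 mm) begins 54 mm behind the grasp point. The pads swing forward as they close: fully open they stand 13 mm farther back than shut.
Start: joints at [-1.256, 0.321, -0.07, 1.45, 0.023, 1.371, -0.057], TCP at [0.193, 0.621, 0.405] pointing down, gripper open.
Joint ranges: [-2.86, 2.86], [-0.3, 2.09], [-1.38, 1.24], [0.06, 2.45], [-1.56, 4.7], [0.09, 2.05], [-2.69, 2.69]. Speed limits (rad/s): [2.57, 2.57, 3.14, 3.14, 3.14, 3.14, 3.14].

INTERFACE

Orientations are given as a unit quaternion [w, x, y, z].
In Python, from plant import get_state, optics, r, models gives the robot as it stands.
- The arm moves only by the shell command python3 -m inch 'ROWS' [OPENING] [FORCE]. ROWS is JSON, a list of rows, each an object with "slide": the shift along the world's x, y, z in m, a list of three; "yaw": the turn about the world's z in degrees. In form: [{"slide": [tx, ty, tz], "yaw": yaw}, ...]. A call has 1 to 5 rows; each row shifts and turns the commanded pose from where the row before left it; what a row does not reach is not made up. A row lasts 1/10 s, in which the tool goes at most 50 mm and 8.59 degrees, less where a joint would pass 70% of its speed; a pose out of reach is approached as far as the arm can. A call with a gripper value outside its range is refused whole. OPENING is the opening, from 0 (shut) to 1 (fully open), set as the call begins (- or left out, the last holds). The fingers move at their own pace and stop on an object; FORCE is the grip in N (left out, the last holds). Time passes only in rows, so rows that do not move let the fingers close. It gives the time, the measured TCP pose, the force and the opening at its end, in the units of the state.
- get_state(): the state, without advancing time (a new reading comes with each control period).
- optics.get_image(name): name is "scene" or "top"; returns a dict with "color" (400x640x3 uint8, red, green, blue), "range_z" (400x640 float32, m along the optical axis (not along the pixel's ray), 0 where there is no reading), "camera_matrix" (3x3 intrinsics, pixels), "R" (3x3) and "t" (3): a world point X has camera coordinates R X + t. Camera axes: x right, y down, z forward; pixel columns grow to the right and rows downward; lengths in m; the calibration is good to about 2 mm. A picture is of the moment at which its call begins.
- r.hand_in(): hands the job in, once; it reports no verdict.
Trained networks look in a picture, given as the dict that the camera call returned (one of the last four; its "shot" number tells which), for a name from the list of things; names that differ only in an ending like _2 or _b are one class to them, and where a whole thing is asked for, a point or a joint stands for the part that bears it (a point fixed in the world has none). Each returns a list of dicts, best first, with "p" (0 to 1); they miss things now and then, are a little off and sometimes report something else, mostly with a low value. They report only what shows in the picture. A call takes as long as a camera call. They do not tell look-alikes from the thing itself.
- models.search_frame(name, picture): "pixel" ([column, row] in pixels, amid what is visible of it).
- models.regions_of(name, picture): "mask" (400x640 bool, what is visible of it) and "pixel" ([column, row] in pixels, amid what is visible of it).
- models.pinpoint(name, picture): "pixel" ([column, row] in pixels: a listed point, or the origin of a listed thing).
The state is a dict: "time_s": time; "q": joint angles; "qvel": joint speeds; "effort": joint torques, N m; "position": TCP position; "ee_rot": TCP orientation; "force": force on the tool from outside, world axes, zero at the start; "ft_torque": the same for the moment, N m; "width": opening from 0.0 (shut) to 1.0 (fully open).
Only numpy, scipy, OpenCV 4.12 (cv2) and the standard library are available. Lean on these libraries where they do the work, as an engineer would, in place of code of your own. Each camera call takes 0.05 s, during which the arm holds its last target. There are 200 camera calls.

TASK

Stand the aluminium block and the steel socket upright in the blue open tray, in a row with the brass bushing that is already in it, in any order, while the knob is still at its home position. Then grip the black knob and turn it clockwise, feeling for the clicks, to the third stop (the red dot) so that the orange pusher closes up the row; do not run on past it. Finish while still gripping the knob firmly at that stop, so that I can put in the lock screw, and leave the jar and the other things on the bench alone.

Things in the scene. Friction and masses are not known exactly. Their poses are not given: they have to be found in the camera images.
- fixture: Fixed dark steel plate, local x -50 to 50, y -135 to 155 mm, 10 mm thick, carrying a blue open tray (-y part), a grey gearbox under the black knob (+y part, x -42 to 42, y 53 to 153, top 22 mm above the bench). Origin on the bench, on the line x = 0 on which tray row and knob axis lie; z up.
- tray_in (a point): Tray floor at the foot of the tray's end wall (its inner face), 10 mm above the bench, local (0, -120) mm of the fixture, same axes. The tray inside: x -21 to 21 mm, y from 0 (this end wall) to 118 mm (pusher face at home). Side walls and end wall 6 mm thick, 22 mm high above the floor; the row of pieces runs along y.
- pusher_face (a point): Foot of the orange pusher plate's face, middle of its width; local (0, -2, 11.5) mm of the fixture at home. The plate is 39 mm wide, 8 thick, its top 31.5 mm above the tray floor. Each click of the knob moves it 5 mm towards -y and slides the pieces together: 103 mm of tray left at the third stop, the three pieces need 100. It may push pieces with up to 8 N.
- block: Aluminium set-up block, 36 (its x) x 30 (its y) x 60 mm high, with a dark dot on top, 110 to 230 g; starts upright on the bench at any of three places, turned up to 0.6 rad. Origin at the centre of its underside, z up. In the tray its 36 mm side must lie across the tray (along the fixture's x).
- socket: Deep steel socket, a cylinder of 34 mm diameter, 62 mm high, with a dark band and a black square on top, 140 to 280 g; starts upright on the bench. Origin at the centre of its underside, z up.
- bushing: Brass bushing, 36 mm diameter, 50 mm high (a 28 mm neck on its top 6 mm), loose but already standing in the tray at its end-wall end (its centre 18 to 21 mm from the wall). It may be pushed along the tray but stays in it. Origin at the centre of its underside, z up.
- knob (a joint): Knob angle, rad: 0 = home (end stop, where it starts), grows clockwise seen from above. Detent stops every 24 degrees: 0, 0.419, 0.838, 1.257 (third, red dot), 1.676, 2.094. Torque is zero in a stop, rises to 0.13 N m a quarter of the way on, and half-way it drops forward into the next; pushed pieces add up to 0.1 N m. Grip with 30 N or more.
- knob_grip (a point): On the knob's vertical axis (local (0, 105) mm of the fixture), 59 mm above the bench, the height to grip. The grip is a black bar 42 mm long, 14 mm thick, top 66 mm above the bench, on a 44 mm disc (top 36 mm above the bench). Axes turn with the knob: x along the bar, y across it (pinch along y), z up; at home as the fixture's. A white mark on the -x half points at the dots.
- jar: Jar with a yellow cap, 48 mm diameter, 65 mm high, standing among the pieces: to be left alone. Origin at the centre of its underside.
- screwdriver: Screwdriver with a blue handle, 200 mm, lying on the black mat beyond the fixture: to be left alone. Origin under its middle.
- socket_rail: Red rail 30 x 110 mm with five small steel sockets, on the black mat: to be left alone. Origin at the centre of its underside.
- tape_roll: Roll of blue tape, 90 mm diameter, 24 mm high, lying flat at the left: to be left alone. Origin at the centre of its underside.
- oil_can: Green can with a bare metal top, 52 mm diameter, 130 mm high, at the far right: to be left alone. Origin at the centre of its underside.
Mind the look-alikes: they are no part of the job. Leave any pink look-alike of the block alone. Leave any pink look-alike of the socket alone.

How it is judged:
On the way:
1. block and socket stand released in the tray beside the bushing, the knob still at home (x of block in the frame of tray_in between -0.0085 and 0.0085 m and y of block in the frame of tray_in between 0.012 and 0.106 m and z of block in the frame of tray_in between -0.004 and 0.005 m and angle between each of block, socket, bushing's own z axis and vertical below 0.12 rad and x of socket in the frame of tray_in between -0.0085 and 0.0085 m and y of socket in the frame of tray_in between 0.014 and 0.104 m and z of socket in the frame of tray_in between -0.004 and 0.005 m and x of bushing in the frame of tray_in between -0.0085 and 0.0085 m and y of bushing in the frame of tray_in between 0.015 and 0.103 m and z of bushing in the frame of tray_in between -0.004 and 0.005 m and contact force between the fingers and block below 0.3 N and contact force between the fingers and socket below 0.3 N and contact force between the fingers and bushing below 0.3 N and linear speed of each of block, socket, bushing below 0.03 m/s and value of joint knob below 0.15 rad), for 0.2 s.
At the end, for the whole second after the job is handed in: The knob is at the third stop (1.257 rad, within 0.12) and still, and the fingers still grip it (more than 4 N on it); block, socket and bushing all stand untouched and at rest on the tray floor (within 5 mm), upright within 0.12 rad, inside the tray (x of block in the frame of tray_in between -0.0085 and 0.0085 m and y of block in the frame of tray_in between 0.012 and 0.106 m and z of block in the frame of tray_in between -0.004 and 0.005 m and angle between each of block, socket, bushing's own z axis and vertical below 0.12 rad and x of socket in the frame of tray_in between -0.0085 and 0.0085 m and y of socket in the frame of tray_in between 0.014 and 0.104 m and z of socket in the frame of tray_in between -0.004 and 0.005 m and x of bushing in the frame of tray_in between -0.0085 and 0.0085 m and y of bushing in the frame of tray_in between 0.015 and 0.103 m and z of bushing in the frame of tray_in between -0.004 and 0.005 m and contact force between the fingers and block below 0.3 N and contact force between the fingers and socket below 0.3 N and contact force between the fingers and bushing below 0.3 N and linear speed of each of block, socket, bushing below 0.03 m/s and value of joint knob between 1.137 and 1.377 rad and velocity of joint knob between -0.15 and 0.15 rad/s and contact force between the fingers and knob above 4 N); the arm keeps its last pose, push and grip.
It fails at once if the knob is run on past the third stop (beyond 1.50 rad) (value of joint knob above 1.5 rad).
It fails at once if the jar or another bystander (screwdriver, socket rail, tape roll, oil can) is moved more than 30 mm (distance of any of jar, screwdriver, socket_rail, tape_roll, oil_can from where it was at the start of the episode above 0.03 m).
It also fails if it takes over 67 s, if anything falls off the work surface, if the arm or the gripper's body presses on something with over 40 N, if the wrist force passes 120 N, or if a joint passes its speed limit or range.

## Working session

There is one attempt and no reset: what is moved stays moved. The work goes in short steps, Python scripts to look and compute and a shell command to move; the robot and the scene stay as the last step left them, time stands still between calls to the robot, and variables do not carry over. Pictures are saved under pics/ and viewed, about 8 in all and at most 12, crops included, and the job is handed in when it is done.

```bash
mkdir -p pics; ls; python3 - <<'E'
from plant import get_state, optics, r, models
import cv2,numpy as np
s=get_state();print({k:np.round(v,3).tolist() for k,v in s.items()})
a=optics.get_image("scene");b=optics.get_image("top")
for n,p in(("scene",a),("top",b)):
    cv2.imwrite(f"pics/{n}0.png",p["color"][...,::-1]);print(n,p["R"].round(3).tolist(),p["t"].round(3),p["camera_matrix"].round(1).tolist())
    for o in("block","socket","bushing","jar","tray_in","pusher_face","knob_grip","fixture"):
        print(o,[(np.round(d["pixel"]).tolist(),round(d["p"],2)) for d in models.pinpoint(o,p)][:4])
E
```

```text
pics
{'time_s': 0.0, 'q': [-1.256, 0.322, -0.07, 1.452, 0.023, 1.371, -0.057], 'qvel': [0.001, 0.001, -0.001, -0.001, -0.001, 0.001, 0.002], 'effort': [0.0, -49.36, -0.382, -31.431, 0.013, 0.011, 0.0], 'position': [0.193, 0.621, 0.404], 'ee_rot': [-0.0, 0.15, 0.989, -0.001], 'force': [0.784, 0.262, -0.2], 'ft_torque': [0.012, -0.01, -0.022], 'width': 1.0}
scene [[0.478, 0.878, -0.015], [0.553, -0.314, -0.772], [-0.683, 0.361, -0.635]] [-0.303 -0.265  1.668] [[446.6, 0.0, 315.8], [0.0, 446.6, 195.3], [0.0, 0.0, 1.0]]
block [([206.0, 208.0], 0.86), ([236.0, 202.0], 0.53)]
socket [([222.0, 238.0], 0.63), ([252.0, 226.0], 0.54)]
bushing [([319.0, 200.0], 0.52)]
jar [([183.0, 231.0], 0.73)]
tray_in [([316.0, 203.0], 0.69)]
pusher_face [([351.0, 192.0], 0.54)]
knob_grip [([387.0, 175.0], 0.59)]
fixture [([353.0, 196.0], 0.92), ([180.0, 230.0], 0.53)]
top [[-0.027, -1.0, 0.001], [-0.985, 0.027, -0.168], [0.168, -0.005, -0.986]] [0.022 0.588 1.227] [[387.1, 0.0, 319.9], [0.0, 387.1, 193.2], [0.0, 0.0, 1.0]]
block [([370.0, 241.0], 0.5), ([397.0, 248.0], 0.46)]
socket [([395.0, 203.0], 0.65), ([366.0, 199.0], 0.44)]
bushing [([306.0, 208.0], 0.58)]
jar [([421.0, 228.0], 0.7)]
tray_in [([310.0, 208.0], 0.62)]
pusher_face [([280.0, 204.0], 0.55), ([367.0, 205.0], 0.33)]
knob_grip [([244.0, 191.0], 0.48), ([308.0, 210.0], 0.26)]
fixture [([276.0, 205.0], 0.91)]
```

```bash
python3 - <<'E'
import cv2
a=cv2.imread("pics/top0.png")[130:290,200:460];cv2.imwrite("pics/top0c.png",cv2.resize(a,None,fx=3,fy=3,interpolation=2))
a=cv2.imread("pics/scene0.png")[120:300,140:430];cv2.imwrite("pics/scene0c.png",cv2.resize(a,None,fx=2.7,fy=2.7,interpolation=2))
E
```

```text
(no output)
```

View pics/top0c.png

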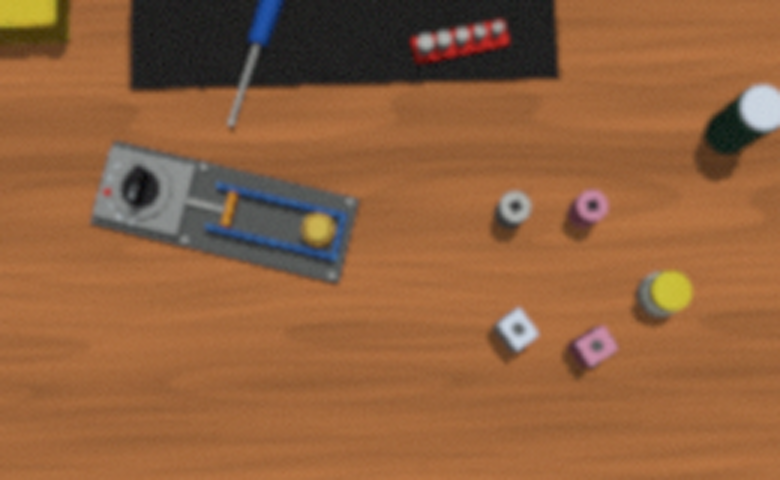

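View pics/scene0c.png

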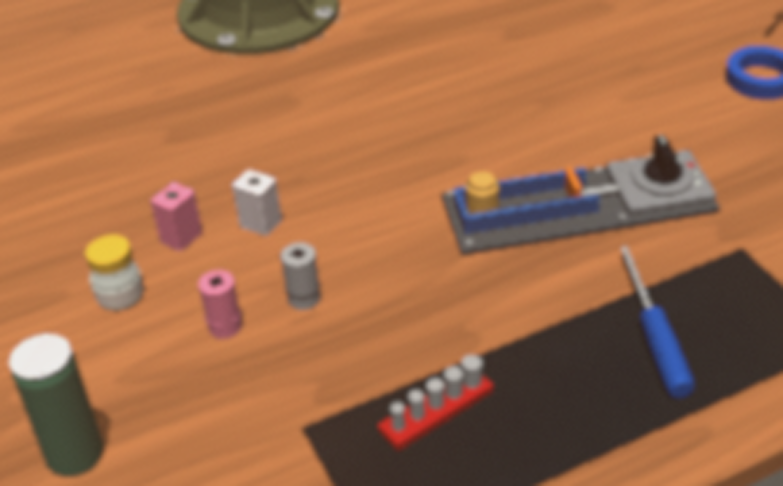

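The silver block is at top (372,240) and the pink one at (398,246). The silver socket is at (371,199) and the pink one at (397,199). The task calls for bare aluminium and steel, so the silver pair are the targets; both enlarged crops confirm this. Next I measure them.

```bash
cat > h.py <<'E'
from plant import get_state, optics, r, models
import cv2,numpy as np
def cloud(p):
    K=p["camera_matrix"];z=p["range_z"];v,u=np.mgrid[:400,:640]
    c=np.stack([(u-K[0,2])/K[0,0]*z,(v-K[1,2])/K[1,1]*z,z],-1)
    w=(c-p["t"])@p["R"]; w[z==0]=np.nan; return w
def atz(p,px,z):
    K=p["camera_matrix"];d=p["R"].T@np.linalg.solve(K,[px[0],px[1],1]);o=-p["R"].T@p["t"]
    return o+d*(z-o[2])/d[2]
def proj(p,X):
    c=np.atleast_2d(X)@p["R"].T+p["t"];q=c@p["camera_matrix"].T;return q[:,:2]/q[:,2:]
E
python3 - <<'E'
from h import *
for n in("top","scene"):
    p=optics.get_image(n);w=cloud(p)
    print(n)
    for o,h in(("block",.06),("socket",.062),("bushing",.06),("jar",.065),("oil_can",.13)):
        for d in models.regions_of(o,p)[:3]:
            m=d["mask"]&(abs(w[...,2]-h)<.006);q=w[m][:,:2].astype(np.float32)
            if len(q)<8: continue
            R=cv2.minAreaRect(q*1000); c=np.median(p["color"][m],0)
            e=atz(p,np.argwhere(m).mean(0)[::-1],h)
            print(o,round(d["p"],2),len(q),"z",np.median(w[m][:,2]).round(3),"rect",np.round(R[0]),np.round(R[1]),round(R[2],1),"mean",e.round(4),"col",c)
    d=models.regions_of("fixture",p)[0];m=d["mask"]
    q=w[m];q=q[q[:,2]>.004][:,:2].astype(np.float32);R=cv2.minAreaRect(q*1000);print("fixture",len(q),np.round(R[0],1),np.round(R[1]),R[2])
    for o,h in(("tray_in",.01),("pusher_face",.0115),("knob_grip",.059),("bushing",.01),("fixture",0),("block",0),("socket",0)):
        print(o,[(atz(p,d["pixel"],h).round(4).tolist(),round(d["p"],2)) for d in models.pinpoint(o,p)[:2]])
    hsv=cv2.cvtColor(p["color"],cv2.COLOR_RGB2HSV)
    for nm,lo,hi,h in(("blue",(100,120,40),(130,255,255),.032),("orange",(5,200,150),(18,255,255),.0415)):
        mm=cv2.inRange(hsv,lo,hi)>0
        mm&=m;print(nm,mm.sum(),w[mm&(abs(w[...,2]-h)<.007)].mean(0).round(4), atz(p,np.argwhere(mm).mean(0)[::-1],h-.005).round(4))
E
```

```text
top
block 0.58 77 z 0.059 rect [ 412. -237.] [25. 32.] 34.4 mean [ 0.4118 -0.2362  0.06  ] col [179. 128. 150.]
socket 0.63 78 z 0.061 rect [ 565. -161.] [30. 31.] 42.4 mean [ 0.564  -0.1596  0.062 ] col [159.  154.5 148.5]
socket 0.59 74 z 0.061 rect [ 562. -244.] [30. 30.] 0.9 mean [ 0.5608 -0.2432  0.062 ] col [174.  117.5 139.5]
bushing 0.63 65 z 0.059 rect [544.  56.] [26. 30.] 89.2 mean [0.5457 0.0558 0.06  ] col [188. 160.  77.]
jar 0.74 132 z 0.063 rect [ 467. -323.] [40. 39.] 88.7 mean [ 0.4666 -0.322   0.065 ] col [200.  187.5  58. ]
jar 0.71 34 z 0.061 rect [547.  57.] [24. 25.] 62.1 mean [0.5459 0.0568 0.065 ] col [192.5 167.5  78.5]
oil_can 0.62 174 z 0.129 rect [ 651. -414.] [44. 48.] 41.9 mean [ 0.65  -0.414  0.13 ] col [201. 210. 221.]
fixture 2218 [575.3 161. ] [291.  99.] 75.87145233154297
tray_in [([0.5414, 0.0274, 0.01], 0.85)]
pusher_face [([0.5635, 0.1436, 0.0115], 0.37)]
knob_grip [([0.6064, 0.2534, 0.059], 0.65)]
bushing [([0.5473, 0.0577, 0.01], 0.42)]
fixture [([0.5806, 0.1542, 0.0], 0.59)]
block [([0.4136, -0.243, 0.0], 0.54), ([0.4227, -0.1676, 0.0], 0.49)
[... 906 characters left out ...]
col [65. 48. 40.]
oil_can 0.64 290 z 0.13 rect [ 651. -417.] [47. 47.] 25.1 mean [ 0.653  -0.4158  0.13  ] col [237. 233. 230.]
fixture 2154 [578.9 160.4] [289. 103.] 74.20294189453125
tray_in [([0.5554, 0.0447, 0.01], 0.87)]
pusher_face [([0.5636, 0.1477, 0.0115], 0.48)]
knob_grip [([0.594, 0.257, 0.059], 0.72)]
bushing [([0.564, 0.0463, 0.01], 0.75)]
fixture [([0.5643, 0.1555, -0.0], 0.92)]
block [([0.4218, -0.1564, 0.0], 0.61), ([0.4078, -0.2378, 0.0], 0.55)]
socket [([0.5641, -0.1588, 0.0], 0.78), ([0.5531, -0.2436, 0.0], 0.68)]
blue 6 [0.5408 0.0411 0.0326] [0.5349 0.0443 0.027 ]
orange 0 [nan nan nan] [nan nan nan]<stdin>:19: RuntimeWarning: Mean of empty slice.
  ret = um.true_divide(
```

```bash
cat > fit.py <<'E'
from h import *
from scipy.optimize import least_squares
def box(P,lo,hi):
    lo,hi=np.array(lo),np.array(hi);q=abs(P-(lo+hi)/2)-(hi-lo)/2
    return np.linalg.norm(np.maximum(q,0),axis=1)+np.minimum(q.max(1),0)
def cyl(P,x,y,r_,z0,z1):
    q=np.stack([np.hypot(P[:,0]-x,P[:,1]-y)-r_,abs(P[:,2]-(z0+z1)/2)-(z1-z0)/2],1)
    return np.linalg.norm(np.maximum(q,0),axis=1)+np.minimum(q.max(1),0)
def fixture(P,push=-2,ka=0.):
    B=[box(P,(-50,-135,0),(50,155,10)),box(P,(-27,-126,10),(-21,0,32)),box(P,(21,-126,10),(27,0,32)),box(P,(-27,-126,10),(27,-120,32)),
       box(P,(-19.5,push,11.5),(19.5,push+8,41.5)),box(P,(-42,53,0),(42,153,22)),cyl(P,0,105,22,22,36)]
    c,s=np.cos(ka),np.sin(ka);Q=P-[0,105,0];Q=np.stack([c*Q[:,0]-s*Q[:,1],s*Q[:,0]+c*Q[:,1],Q[:,2]],1) # knob frame turned -ka
    B.append(box(Q,(-21,-7,36),(21,7,66)));return np.min(B,0)
def block(P): return box(P,(-18,-15,0),(18,15,60))
def sock(P): return cyl(P,0,0,17,0,62)
def bush(P): return np.minimum(cyl(P,0,0,18,0,44),cyl(P,0,0,14,0,50))
def local(W,x):
    c,s=np.cos(x[2]),np.sin(x[2]);d=W-[x[0],x[1],0]
    return np.stack([c*d[:,0]+s*d[:,1],-s*d[:,0]+c*d[:,1],d[:,2]],1)
def fit(W,sdf,x0,rad,ground=True,yaw=True):
    W=W[(np.hypot(W[:,0]-x0[0],W[:,1]-x0[1])<rad)]
    def f(x):
        if not yaw:x=[x[0],x[1],0]
        d=sdf(local(W,x))
        return np.minimum(abs(d),abs(W[:,2])) if ground else d
    R=least_squares(f,x0 if yaw else x0[:2],loss="soft_l1",f_scale=1.5,x_scale=[1,1,.02][:3 if yaw else 2],diff_step=1e-4)
    return R.x,np.median(abs(R.fun)),len(W)
def clouds():
    out=[]
    for n in("top","scene"):
        w=cloud(optics.get_image(n)).reshape(-1,3)*1000;out.append(w[np.isfinite(w[:,0])&(w[:,2]>-8)])
    return out
E
python3 - <<'E'
from fit import *
T,S=clouds()
for nm,W in(("top",T),("scene",S),("both",np.vstack([T,S]))):
    x,e,n=fit(W,lambda P:np.minimum(fixture(P),bush(P-[0,-100,10])),[575,151,-.26],185)
    print(nm,"fixture",x.round(2),np.degrees(x[2]).round(2),e.round(2),n)
    bl=min((fit(W,block,[433,-159,a],45) for a in(.1,.6,1.1,1.6,-.5)),key=lambda t:t[1]);print(" block",bl[0].round(2),np.degrees(bl[0][2]).round(1),bl[1:])
    for a in(.6,.6+np.pi/2):
        b=fit(W,block,[433,-159,a],45);print("   ",b[0].round(2),b[1])
    print(" socket",fit(W,sock,[565,-161,0],40,yaw=False))
    print(" bushing",[ (v.round(1) if i==0 else v) for i,v in enumerate(fit(W-[0,0,10],bush,[547,55,0],26,yaw=False))])
E
```

```text
top fixture [ 5.7344e+02  1.5226e+02 -2.7000e-01] -15.39 1.87 9075
 block [ 432.   -156.45    0.61] 34.8 (np.float64(1.8321566910043203), 564)
    [ 431.96 -156.42    0.61] 1.8321566910043203
    [ 433.58 -159.3     2.17] 1.8733076498654784
 socket (array([ 564.06307901, -160.7045318 ]), np.float64(1.654538037977459), 420)
 bushing [array([547.1,  53.2]), np.float64(1.798550743524256), 187]
scene fixture [ 5.7334e+02  1.5145e+02 -2.7000e-01] -15.18 1.29 7775
 block [ 430.63 -157.45    0.61] 34.8 (np.float64(0.9980415517455512), 636)
    [ 430.63 -157.45    0.61] 0.9980441191333131
    [ 431.11 -153.62    2.15] 1.069884733450067
 socket (array([ 563.11744759, -161.00577774]), np.float64(1.0928199177045812), 597)
 bushing [array([547. ,  54.4]), np.float64(1.0982761402276893), 209]
both fixture [ 5.7340e+02  1.5173e+02 -2.7000e-01] -15.23 1.57 16850
 block [ 430.7  -157.4     0.61] 34.9 (np.float64(1.2739394090637823), 1200)
    [ 430.7  -157.4     0.61] 1.2764678112314751
    [ 431.12 -153.85    2.15] 1.414851951328644
 socket (array([ 563.26283217, -161.00763097]), np.float64(1.2569289618155792), 1017)
 bushing [array([547. ,  54.1]), np.float64(1.3252879728112958), 396]
```

Both cameras agree within about 1.5 mm:
- Fixture: origin (573.4, 151.7), yaw −15.2°.
- Socket: (563, −161).
- Block: (431, −157), yaw 35°.
- Bushing: 19 mm from the wall.

I take the socket first.

```bash
S='{"slide":[0.0185,-0.0391,0],"yaw":-4.4}'
python3 -m inch '[{"slide":[0.0185,-0.0391,0],"yaw":-4.4},{"slide":[0.0185,-0.0391,0],"yaw":-4.4},{"slide":[0.0185,-0.0391,0],"yaw":-4.4},{"slide":[0.0185,-0.0391,0],"yaw":-4.4},{"slide":[0.0185,-0.0391,0],"yaw":-4.4}]' 1 50
python3 -m inch '[{"slide":[0.0185,-0.0391,0],"yaw":-4.4},{"slide":[0.0185,-0.0391,0],"yaw":-4.4},{"slide":[0.0185,-0.0391,0],"yaw":-4.4},{"slide":[0.0185,-0.0391,0],"yaw":-4.4},{"slide":[0.0185,-0.0391,0],"yaw":-4.4}]'
python3 -m inch '[{"slide":[0.0185,-0.0391,0],"yaw":-4.4},{"slide":[0.0185,-0.0391,0],"yaw":-4.4},{"slide":[0.0185,-0.0391,0],"yaw":-4.4},{"slide":[0.0185,-0.0391,0],"yaw":-4.4},{"slide":[0.0185,-0.0391,0],"yaw":-4.4}]'
python3 -m inch '[{"slide":[0.0185,-0.0391,0],"yaw":-4.4},{"slide":[0.0185,-0.0391,0],"yaw":-4.4},{"slide":[0.0185,-0.0391,0],"yaw":-4.4},{"slide":[0.0185,-0.0391,0],"yaw":-4.4},{"slide":[0,0,0],"yaw":0}]'
```

```text
time_s: 2.9
position: [0.2857, 0.4236, 0.4049]
ee_rot: [0.0, 0.337, 0.941, 0.0]
force: [1.2, 1.1, 0.1]
width: 1.0
time_s: 3.4
position: [0.378, 0.228, 0.4051]
ee_rot: [0.0, 0.511, 0.86, 0.001]
force: [0.6, 0.2, -0.2]
width: 1.002
time_s: 3.9
position: [0.4705, 0.0325, 0.4052]
ee_rot: [0.0, 0.665, 0.747, 0.001]
force: [0.8, 0.9, -0.2]
width: 1.002
time_s: 4.4
position: [0.5446, -0.1282, 0.405]
ee_rot: [0.002, 0.774, 0.633, -0.001]
force: [-0.7, -0.6, -1.3]
width: 0.998
```

```bash

python3 -m inch '[{"slide":[0.0184,-0.0328,-0.03],"yaw":-3.8},{"slide":[0,0,-0.05],"yaw":0},{"slide":[0,0,-0.05],"yaw":0},{"slide":[0,0,-0.04],"yaw":0},{"slide":[0,0,0],"yaw":0}]'
python3 -m inch '[{"slide":[0,0,-0.02],"yaw":0},{"slide":[0,0,-0.014],"yaw":0},{"slide":[0,0,0],"yaw":0}]'
```

```text
time_s: 4.9
position: [0.5597, -0.1531, 0.2293]
ee_rot: [-0.004, 0.791, 0.612, -0.004]
force: [0.7, 0.3, 0.1]
width: 0.999
time_s: 5.2
position: [0.5624, -0.1543, 0.2006]
ee_rot: [-0.001, 0.791, 0.612, -0.0]
force: [-0.3, -0.7, 0.4]
width: 0.997
```

```bash

python3 -m inch '[{"slide":[0.0005,-0.0065,0],"yaw":0},{"slide":[0,0,0],"yaw":0}]'
python3 -m inch '[{"slide":[0,0,0],"yaw":0},{"slide":[0,0,0],"yaw":0},{"slide":[0,0,0],"yaw":0},{"slide":[0,0,0],"yaw":0},{"slide":[0,0,0],"yaw":0}]' 0 40
python3 -m inch '[{"slide":[0,0,0],"yaw":0},{"slide":[0,0,0],"yaw":0},{"slide":[0,0,0.01],"yaw":0},{"slide":[0,0,0],"yaw":0}]'
```

```text
time_s: 5.4
position: [0.5635, -0.1627, 0.2024]
ee_rot: [0.001, 0.792, 0.611, 0.001]
force: [-0.4, -0.4, 0.5]
width: 1.0
time_s: 5.9
position: [0.5631, -0.1613, 0.201]
ee_rot: [0.0, 0.791, 0.611, 0.0]
force: [-0.2, 0.7, 2.8]
width: 0.388
time_s: 6.3
position: [0.5633, -0.1617, 0.2117]
ee_rot: [0.001, 0.791, 0.611, 0.0]
force: [0.2, 0.0, -1.6]
width: 0.387
```

```bash

python3 -m inch '[{"slide":[0,0,0.04],"yaw":0},{"slide":[0,0.02,0.04],"yaw":0},{"slide":[-0.001,0.04,0],"yaw":0},{"slide":[-0.001,0.04,0],"yaw":0},{"slide":[-0.001,0.04,0],"yaw":0}]'
python3 -m inch '[{"slide":[-0.001,0.04,0],"yaw":0},{"slide":[-0.001,0.04,0],"yaw":0},{"slide":[-0.001,0.0336,0],"yaw":0},{"slide":[0,0,0],"yaw":0},{"slide":[0,0,0],"yaw":0}]'
python3 - <<'E'
from fit import *
s=get_state();print(s["position"],s["force"])
z0=s["position"][2]*1000-202
T,S=clouds()
W=np.vstack([T,S]);W=W-[0,0,z0];W=W[(W[:,2]>8)&(W[:,2]<30)]
print(z0,fit(W,sock,[557,92,0],24,ground=False,yaw=False))
E
```

```text
time_s: 6.8
position: [0.5597, -0.0202, 0.2911]
ee_rot: [0.0, 0.792, 0.611, 0.0]
force: [0.5, 0.8, -1.8]
width: 0.39
time_s: 7.3
position: [0.5567, 0.093, 0.2904]
ee_rot: [0.0, 0.791, 0.612, -0.0]
force: [-0.9, -1.1, -1.9]
width: 0.385
[0.55672059 0.09300292 0.29042053] [-0.85767983 -1.06253898 -1.91845233]
88.42053229568455 (array([557.2520159 ,  91.50574408]), np.float64(0.8537864552742214), 66)
```

```bash

python3 -m inch '[{"slide":[0,0,-0.03],"yaw":0},{"slide":[0,0,-0.03],"yaw":0},{"slide":[0,0,-0.01],"yaw":0},{"slide":[0,0,-0.0055],"yaw":0},{"slide":[0,0,0],"yaw":0}]'
python3 -m inch '[{"slide":[0,0,-0.003],"yaw":0},{"slide":[0,0,0],"yaw":0}]'
```

```text
time_s: 7.9
position: [0.5572, 0.0914, 0.2154]
ee_rot: [0.0, 0.792, 0.611, -0.0]
force: [-1.1, -0.2, -0.8]
width: 0.384
time_s: 8.1
position: [0.5575, 0.0922, 0.2131]
ee_rot: [0.0, 0.791, 0.611, 0.001]
force: [0.4, 0.9, -1.8]
width: 0.384
```

```bash

python3 -m inch '[{"slide":[0,0,-0.0018],"yaw":0},{"slide":[0,0,0],"yaw":0}]'
python3 -m inch '[{"slide":[0,0,0],"yaw":0},{"slide":[0,0,0],"yaw":0},{"slide":[0,0,0.005],"yaw":0},{"slide":[0,0,0.05],"yaw":0},{"slide":[0,0,0.05],"yaw":0}]' 0.7
python3 -m inch '[{"slide":[0,0,0.02],"yaw":0},{"slide":[0,0,0],"yaw":0}]' 1
python3 - <<'E'
from fit import *
T,S=clouds();W=S[S[:,2]<75]-[0,0,10]
print(get_state()["position"],fit(W,sock,[557,92,0],26,ground=False,yaw=False)[:2],fit(W,bush,[547,54,0],26,ground=False,yaw=False)[:2])
E
```

```text
time_s: 8.3
position: [0.5574, 0.0923, 0.2111]
ee_rot: [0.0, 0.791, 0.611, 0.001]
force: [-0.3, -0.1, -0.2]
width: 0.389
time_s: 8.8
position: [0.5563, 0.0921, 0.3158]
ee_rot: [-0.0, 0.791, 0.611, -0.002]
force: [0.6, 1.1, 1.3]
width: 0.697
time_s: 9.0
position: [0.5584, 0.092, 0.3399]
ee_rot: [0.001, 0.791, 0.611, 0.004]
force: [-0.9, 0.8, -0.3]
width: 0.994
[0.55686725 0.09218434 0.33570432] (array([557.79169159,  91.95641537]), np.float64(1.2696903074529882)) (array([547.25482268,  54.65629968]), np.float64(1.514128682357395))
```

```bash

python3 -m inch '[{"slide":[-0.018,-0.0356,0],"yaw":7.15},{"slide":[-0.018,-0.0356,0],"yaw":7.15},{"slide":[-0.018,-0.0356,0],"yaw":7.15},{"slide":[-0.018,-0.0356,0],"yaw":7.15},{"slide":[-0.018,-0.0356,0],"yaw":7.15}]'
python3 -m inch '[{"slide":[-0.018,-0.0356,0],"yaw":7.15},{"slide":[-0.018,-0.0356,0],"yaw":7.15},{"slide":[0,0,-0.04],"yaw":0},{"slide":[0,0,-0.03],"yaw":0},{"slide":[0,0,0],"yaw":0}]'
```

```text
time_s: 9.6
position: [0.4654, -0.0869, 0.3337]
ee_rot: [-0.001, 0.563, 0.826, -0.001]
force: [-0.6, 0.3, 0.9]
width: 0.996
time_s: 10.1
position: [0.4281, -0.1563, 0.2611]
ee_rot: [-0.005, 0.459, 0.888, -0.002]
force: [-0.5, -0.2, 0.5]
width: 1.003
```

```bash

python3 -m inch '[{"slide":[0.0015,-0.001,-0.03],"yaw":0},{"slide":[0,0,-0.02],"yaw":0},{"slide":[0,0,-0.01],"yaw":0},{"slide":[0,0,0],"yaw":0}]'
python3 -m inch '[{"slide":[0,0,0],"yaw":0},{"slide":[0,0,0],"yaw":0},{"slide":[0,0,0],"yaw":0},{"slide":[0,0,0],"yaw":0},{"slide":[0,0,0],"yaw":0}]' 0 40
python3 -m inch '[{"slide":[0,0,0],"yaw":0},{"slide":[0,0,0],"yaw":0}]'
```

```text
time_s: 10.5
position: [0.4321, -0.1576, 0.2048]
ee_rot: [-0.001, 0.458, 0.889, -0.001]
force: [-0.3, 0.5, -0.2]
width: 0.997
time_s: 11.0
position: [0.4328, -0.1582, 0.2063]
ee_rot: [0.0, 0.459, 0.889, 0.0]
force: [-2.6, -0.2, 5.7]
width: 0.414
time_s: 11.2
position: [0.4329, -0.1582, 0.2063]
ee_rot: [0.0, 0.459, 0.889, 0.0]
force: [-1.6, 0.2, 6.8]
width: 0.415
```

```bash

python3 -m inch '[{"slide":[0,0,0.04],"yaw":0},{"slide":[0,0,0.045],"yaw":0},{"slide":[0.0167,0.0359,0],"yaw":-6.3},{"slide":[0.0167,0.0359,0],"yaw":-6.3},{"slide":[0.0167,0.0359,0],"yaw":-6.3}]'
python3 -m inch '[{"slide":[0.0167,0.0359,0],"yaw":-6.3},{"slide":[0.0167,0.0359,0],"yaw":-6.3},{"slide":[0.0167,0.0359,0],"yaw":-6.3},{"slide":[0.0167,0.0359,0],"yaw":-6.3},{"slide":[0.0167,0.0359,0],"yaw":-6.4}]'
python3 -m inch '[{"slide":[0,0,0],"yaw":0},{"slide":[0,0,0],"yaw":0}]'
python3 - <<'E'
from fit import *
s=get_state();print(s["position"],s["force"],s["ee_rot"])
z0=s["position"][2]*1000-206
T,S=clouds()
for W in(S,np.vstack([T,S])):
    W=W-[0,0,z0];W=W[(W[:,2]>6)&(W[:,2]<30)]
    print(z0,fit(W,block,[567,128,-.26],26,ground=False))
E
```

```text
time_s: 11.7
position: [0.4829, -0.0491, 0.2911]
ee_rot: [0.0, 0.6, 0.8, 0.001]
force: [0.3, -0.3, -1.2]
width: 0.415
time_s: 12.2
position: [0.5663, 0.1309, 0.2902]
ee_rot: [-0.0, 0.795, 0.606, -0.0]
force: [-0.3, -0.3, -0.8]
width: 0.414
time_s: 12.4
position: [0.5659, 0.1304, 0.2897]
ee_rot: [0.0, 0.793, 0.609, -0.001]
force: [-1.2, -0.4, -1.1]
width: 0.413
[0.56588009 0.1303764  0.28973574] [-1.18909995 -0.44895917 -1.11212437] [ 2.64072700e-04  7.92839196e-01  6.09430204e-01 -8.75424692e-04]
83.73574459289307 (array([ 5.65288137e+02,  1.30389356e+02, -2.68621790e-01]), np.float64(0.9161363231309467), 88)
83.73574459289307 (array([ 5.65288137e+02,  1.30389356e+02, -2.68621790e-01]), np.float64(0.9161363231309467), 88)
```

```bash

python3 -m inch '[{"slide":[0.0015,-0.0019,-0.02],"yaw":0},{"slide":[0,0,-0.03],"yaw":0},{"slide":[0,0,-0.015],"yaw":0},{"slide":[0,0,-0.004],"yaw":0},{"slide":[0,0,0],"yaw":0}]'
python3 -m inch '[{"slide":[0,0,-0.003],"yaw":0},{"slide":[0,0,0],"yaw":0}]'
```

```text
time_s: 13.0
position: [0.5675, 0.1266, 0.2214]
ee_rot: [0.0, 0.794, 0.608, -0.0]
force: [-0.4, 0.7, -1.7]
width: 0.413
time_s: 13.2
position: [0.568, 0.1273, 0.2192]
ee_rot: [0.0, 0.794, 0.608, 0.001]
force: [0.4, 0.1, -1.4]
width: 0.416
```

```bash
python3 - <<'E'
from fit import *
for n in ("scene",):
    cv2.imwrite("pics/s1.png",cv2.resize(optics.get_image(n)["color"][150:250,270:420,::-1],None,fx=5,fy=5,interpolation=2))
E
```

```text
(no output)
```

View pics/s1.png

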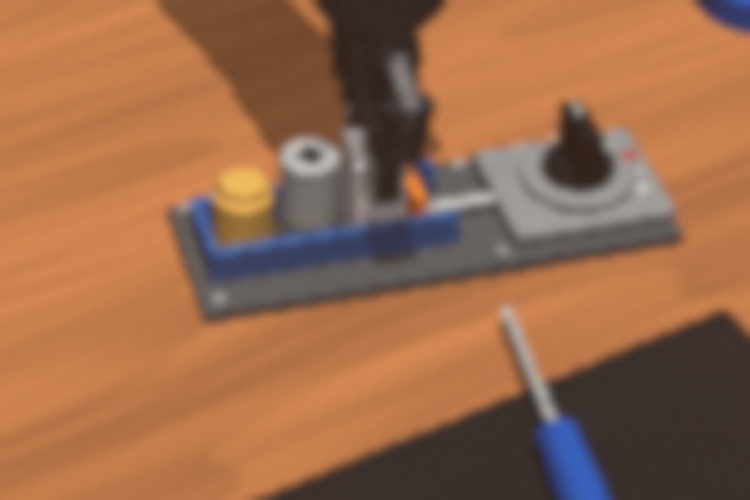

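The bushing is at crop (245,205), the socket stands at (310,185), and the block is being lowered at (365,180), just ahead of the orange pusher (415,190). It sits inside the walls. I lower it the rest of the way and release.

```bash

python3 -m inch '[{"slide":[0,0,-0.002],"yaw":0},{"slide":[0,0,0],"yaw":0}]'
python3 -m inch '[{"slide":[0,0,-0.0015],"yaw":0},{"slide":[0,0,0],"yaw":0}]'
```

```text
time_s: 13.45
position: [0.5676, 0.1274, 0.2166]
ee_rot: [0.0, 0.794, 0.608, 0.0]
force: [-0.4, -0.3, -1.7]
width: 0.415
time_s: 13.65
position: [0.5678, 0.1273, 0.2164]
ee_rot: [-0.0, 0.794, 0.608, 0.0]
force: [-3.9, -0.2, 8.4]
width: 0.417
```

Contact with the floor at 8 N; releasing.

```bash

python3 -m inch '[{"slide":[0,0,0.001],"yaw":0},{"slide":[0,0,0],"yaw":0},{"slide":[0,0,0],"yaw":0},{"slide":[0,0,0.005],"yaw":0},{"slide":[0,0,0.05],"yaw":0}]' 0.7
python3 -m inch '[{"slide":[0,0,0.05],"yaw":0},{"slide":[0,0,0.015],"yaw":0},{"slide":[0,0,0],"yaw":0}]' 1
python3 - <<'E'
from fit import *
T,S=clouds();o=np.array([541.8,35.9,10]);R=np.array([[.965,.263],[-.263,.965]])
W=S[S[:,2]<75]-[0,0,10]
for n,f,x,y in(("block",block,[567,128,-.27],True),("socket",sock,[557,92,0],False),("bush",bush,[547,54,0],False)):
    q=fit(W,f,x,25,ground=False,yaw=y);print(n,(q[0][:2]-o[:2])@R,q)
cv2.imwrite("pics/s2.png",cv2.resize(optics.get_image("scene")["color"][150:250,270:420,::-1],None,fx=5,fy=5,interpolation=2))
print(get_state()["position"],get_state()["force"])
E
```

```text
time_s: 14.15
position: [0.5648, 0.1275, 0.2661]
ee_rot: [-0.001, 0.794, 0.608, -0.006]
force: [0.3, 1.7, 0.5]
width: 0.699
time_s: 14.45
position: [0.5687, 0.1272, 0.3393]
ee_rot: [0.001, 0.794, 0.608, 0.003]
force: [-0.7, -0.2, -0.6]
width: 0.996
block [ 0.70234139 96.47232913] (array([ 5.67839722e+02,  1.28774489e+02, -3.07666125e-01]), np.float64(1.3319944298001811), 266)
socket [ 0.67574437 59.42084788] (array([558.0733646 ,  93.04088393]), np.float64(1.450955459974283), 263)
bush [-2.09967415e-03  1.96927037e+01] (array([546.97511589,  54.89652664]), np.float64(1.2949375260929497), 212)
[0.56697713 0.12739485 0.33457694] [-0.39448893  0.36862464 -0.30054701]
```

View pics/s2.png

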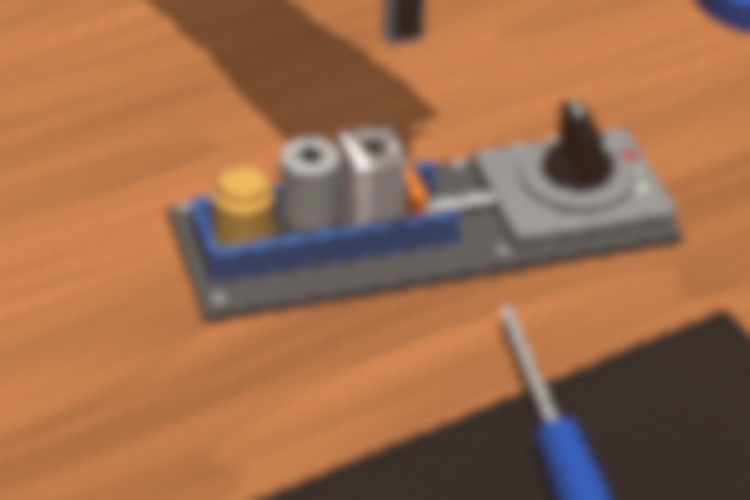

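Bushing (245,205), socket (310,185) and block (375,180) all stand upright in a row in the tray, with the pusher and knob at home. Next is the knob.

```bash

python3 - <<'E'
from fit import *
T,S=clouds()
def bar(P): return np.minimum(box(P,(-21,-7,36),(21,7,66)),cyl(P,0,0,22,0,36))
for W in(T,S,np.vstack([T,S])):
    W=W[(W[:,2]>26)&(W[:,2]<75)];q=fit(W,bar,[601,253,-.27],28,ground=False);print(q,np.degrees(q[0][2]))
E
python3 -m inch '[{"slide":[0.0028,0.0105,0],"yaw":7.5},{"slide":[0.0028,0.0105,0],"yaw":7.5},{"slide":[0.0028,0.0105,0],"yaw":7.5},{"slide":[0.0028,0.0105,0],"yaw":7.5},{"slide":[0.0028,0.0105,0],"yaw":7.5}]' 1
python3 -m inch '[{"slide":[0.0028,0.0105,0],"yaw":7.5},{"slide":[0.0028,0.0105,0],"yaw":7.5},{"slide":[0.0028,0.0105,0],"yaw":7.5},{"slide":[0.0028,0.0105,0],"yaw":7.5},{"slide":[0.0028,0.0105,0],"yaw":7.5}]'
python3 -m inch '[{"slide":[0.0028,0.0105,0],"yaw":7.5},{"slide":[0.0028,0.0105,0],"yaw":7.5},{"slide":[0,0,-0.03],"yaw":0},{"slide":[0,0,-0.02],"yaw":0},{"slide":[0,0,0],"yaw":0}]'
```

```text
(array([600.57180365, 257.16505543,  14.10393381]), np.float64(1.508564904581867), 17) 808.0958819730923
(array([ 6.01051666e+02,  2.52401971e+02, -2.50587311e-01]), np.float64(1.1118818655731655), 230) -14.357595337069652
(array([ 6.00795103e+02,  2.52754623e+02, -2.45889735e-01]), np.float64(1.2326536092181577), 247) -14.088444057263441
time_s: 15.2
position: [0.5813, 0.1802, 0.3342]
ee_rot: [-0.001, 0.554, 0.833, -0.001]
force: [1.0, 0.4, 0.3]
width: 0.999
time_s: 15.7
position: [0.5954, 0.2326, 0.334]
ee_rot: [-0.001, 0.257, 0.966, -0.001]
force: [0.8, -0.2, -0.5]
width: 0.996
time_s: 16.2
position: [0.5994, 0.2528, 0.2808]
ee_rot: [-0.004, 0.131, 0.991, -0.003]
force: [0.4, -0.2, -0.5]
width: 1.001
```

```bash

python3 -m inch '[{"slide":[0.0005,0,-0.03],"yaw":0},{"slide":[0,0,-0.025],"yaw":0},{"slide":[0,0,-0.01],"yaw":0},{"slide":[0,0,0],"yaw":0},{"slide":[0,0,0],"yaw":0}]' 0.5
python3 - <<'E'
from plant import get_state
s=get_state();print(s["position"],s["ee_rot"],s["width"],s["q"])
E
```

```text
time_s: 16.7
position: [0.6023, 0.2534, 0.2221]
ee_rot: [0.001, 0.131, 0.991, 0.0]
force: [0.6, 0.4, 0.4]
width: 0.498
[0.6022707  0.25339704 0.22209728] [6.43645822e-04 1.31317568e-01 9.91340074e-01 3.72853133e-04] 0.4980975999541986 [-0.7354297   0.48571087  0.38116549  1.64740117 -0.20203654  1.0460165
  1.01457669]
```

```bash

python3 -m inch '[{"slide":[-0.001,-0.0006,-0.007],"yaw":0},{"slide":[0,0,0],"yaw":0}]'
python3 -m inch '[{"slide":[0,0,0],"yaw":0},{"slide":[0,0,0],"yaw":0},{"slide":[0,0,0],"yaw":0},{"slide":[0,0,0],"yaw":0},{"slide":[0,0,0],"yaw":0}]' 0 70
python3 - <<'E'
from plant import get_state
s=get_state();print(s["position"],s["ft_torque"],s["width"])
E
```

```text
time_s: 16.9
position: [0.6007, 0.2527, 0.2142]
ee_rot: [0.0, 0.131, 0.991, 0.0]
force: [0.2, 0.0, -0.7]
width: 0.502
time_s: 17.4
position: [0.6007, 0.2513, 0.2147]
ee_rot: [-0.0, 0.132, 0.991, -0.001]
force: [-3.7, -3.8, 4.9]
width: 0.147
[0.60066976 0.25126465 0.21469932] [-0.75937655  0.70025155 -0.02485815] 0.14652295789865127
```

```bash
cat > st.py <<'E'
from plant import get_state
import numpy as np
s=get_state();a=s["ee_rot"];print("   yaw turned",round(74.9-(2*np.degrees(np.arctan2(a[2],a[1]))-90),2),"tz",round(s["ft_torque"][2],3),"F",s["force"].round(1),"p",s["position"].round(4))
E
python3 -m inch '[{"slide":[0,0,0],"yaw":-3},{"slide":[0,0,0],"yaw":-3},{"slide":[0,0,0],"yaw":0}]' >/dev/null; python3 st.py
python3 -m inch '[{"slide":[0,0,0],"yaw":-3},{"slide":[0,0,0],"yaw":-3},{"slide":[0,0,0],"yaw":0}]' >/dev/null; python3 st.py
python3 -m inch '[{"slide":[0,0,0],"yaw":-3},{"slide":[0,0,0],"yaw":-3},{"slide":[0,0,0],"yaw":0}]' >/dev/null; python3 st.py
python3 -m inch '[{"slide":[0,0,0],"yaw":-3},{"slide":[0,0,0],"yaw":-3},{"slide":[0,0,0],"yaw":0}]'; python3 st.py
```

```text
yaw turned 6.08 tz 0.067 F [-2.8 -3.7  4.8] p [0.6007 0.2513 0.2147]
   yaw turned 12.11 tz 0.003 F [-4.  -3.2  5.6] p [0.6006 0.2512 0.2147]
   yaw turned 18.13 tz -0.123 F [-4.  -4.1  4.8] p [0.6007 0.2512 0.2147]
time_s: 18.6
position: [0.6006, 0.2512, 0.2147]
ee_rot: [-0.0, 0.335, 0.942, -0.001]
force: [-3.5, -3.6, 5.4]
width: 0.152
   yaw turned 24.11 tz 0.012 F [-3.5 -3.6  5.4] p [0.6006 0.2512 0.2147]
```

First click felt: torque +, 0, −, 0. On to the second.

```bash

python3 -m inch '[{"slide":[0,0,0],"yaw":-3},{"slide":[0,0,0],"yaw":-3},{"slide":[0,0,0],"yaw":0}]' >/dev/null; python3 st.py
python3 -m inch '[{"slide":[0,0,0],"yaw":-3},{"slide":[0,0,0],"yaw":-3},{"slide":[0,0,0],"yaw":0}]' >/dev/null; python3 st.py
python3 -m inch '[{"slide":[0,0,0],"yaw":-3},{"slide":[0,0,0],"yaw":-3},{"slide":[0,0,0],"yaw":0}]' >/dev/null; python3 st.py
python3 -m inch '[{"slide":[0,0,0],"yaw":-3},{"slide":[0,0,0],"yaw":-3},{"slide":[0,0,0],"yaw":0}]'; python3 st.py
python3 - <<'E'
from fit import *
cv2.imwrite("pics/s3.png",cv2.resize(optics.get_image("scene")["color"][150:250,270:420,::-1],None,fx=5,fy=5,interpolation=2))
E
```

```text
yaw turned 30.08 tz 0.122 F [-4.  -4.8  5.5] p [0.6006 0.2512 0.2147]
   yaw turned 36.11 tz 0.052 F [-3.1 -4.5  5.9] p [0.6006 0.2511 0.2147]
   yaw turned 42.13 tz -0.128 F [-3.1 -3.8  5.1] p [0.6006 0.2511 0.2147]
time_s: 19.8
position: [0.6006, 0.2511, 0.2147]
ee_rot: [-0.0, 0.524, 0.852, -0.001]
force: [-3.3, -4.6, 5.3]
width: 0.146
   yaw turned 48.1 tz 0.009 F [-3.3 -4.6  5.3] p [0.6006 0.2511 0.2147]
```

View pics/s3.png

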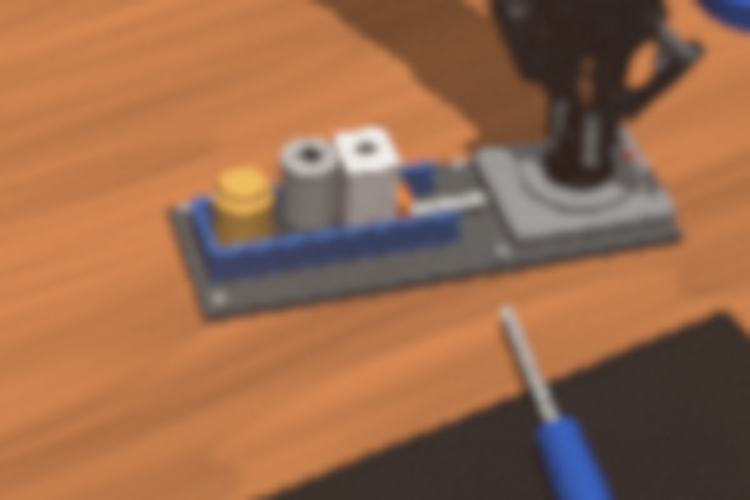

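The pusher (405,200) has advanced and closed on the block (367,180). All three pieces are upright, with the socket at (310,185). Now the third click.

```bash

python3 -m inch '[{"slide":[0,0,0],"yaw":-3},{"slide":[0,0,0],"yaw":-3},{"slide":[0,0,0],"yaw":0}]' >/dev/null; python3 st.py
python3 -m inch '[{"slide":[0,0,0],"yaw":-3},{"slide":[0,0,0],"yaw":-3},{"slide":[0,0,0],"yaw":0}]' >/dev/null; python3 st.py
python3 -m inch '[{"slide":[0,0,0],"yaw":-3},{"slide":[0,0,0],"yaw":-3},{"slide":[0,0,0],"yaw":0}]' >/dev/null; python3 st.py
python3 -m inch '[{"slide":[0,0,0],"yaw":-3},{"slide":[0,0,0],"yaw":-2.9},{"slide":[0,0,0],"yaw":0},{"slide":[0,0,0],"yaw":0}]'; python3 st.py
python3 - <<'E'
from fit import *
T,S=clouds();o=np.array([541.8,35.9,10]);R=np.array([[.965,.263],[-.263,.965]])
W=S[S[:,2]<75]-[0,0,10]
for n,f,x,y in(("block",block,[564,119,-.27],True),("socket",sock,[556,86,0],False),("bush",bush,[547,54,0],False)):
    q=fit(W,f,x,25,ground=False,yaw=y);print(n,(q[0][:2]-o[:2])@R,q[0],q[1])
P=local(S,[573.4,151.7,np.radians(-15.23)])
m=(abs(P[:,0])<14)&(P[:,1]>-40)&(P[:,1]<20)&(P[:,2]>34)&(P[:,2]<45);print("pusher top y",np.percentile(P[m][:,1],[5,50,95]).round(1))
cv2.imwrite("pics/s4.png",cv2.resize(optics.get_image("scene")["color"][150:250,270:420,::-1],None,fx=5,fy=5,interpolation=2))
E
```

```text
yaw turned 54.08 tz 0.108 F [-4.  -4.3  5.7] p [0.6006 0.2511 0.2147]
   yaw turned 60.11 tz 0.006 F [-3.8 -5.   6.8] p [0.6006 0.251  0.2147]
   yaw turned 66.13 tz -0.137 F [-4.3 -4.2  6.5] p [0.6006 0.251  0.2147]
time_s: 21.15
position: [0.6005, 0.251, 0.2147]
ee_rot: [0.0, 0.689, 0.725, -0.001]
force: [-4.3, -3.9, 5.8]
width: 0.148
   yaw turned 71.95 tz -0.021 F [-4.3 -3.9  5.8] p [0.6005 0.251  0.2147]
block [ 0.77527498 85.54699475] [ 5.65037844e+02  1.18216520e+02 -2.17361915e-01] 1.1835762239949137
socket [ 1.04542375 55.11947327] [557.29914873  88.79450482] 1.3863204997334293
bush [ 0.31157673 20.49526332] [547.48868445  55.58822726] 1.4791007594446466
pusher top y [-25.9 -12.  -11.2]
```

View pics/s4.png

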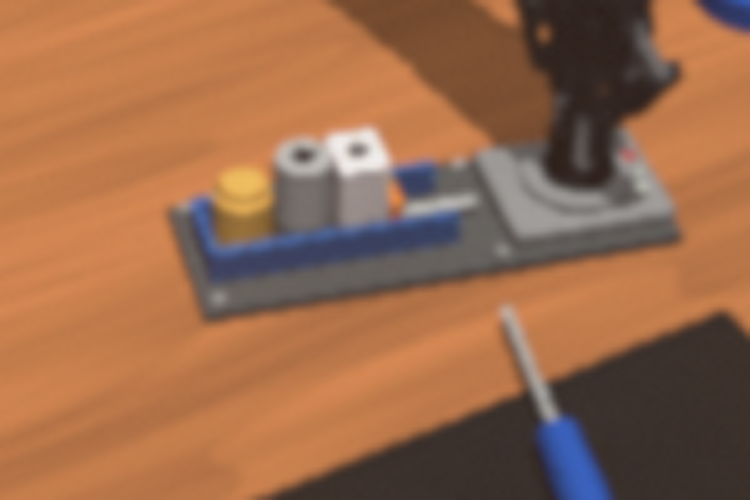

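The row is closed up and upright: bushing (245,205), socket (303,185), block (358,180), pusher (395,200). The torque is near zero and the turn is 72°, so this is the third stop. Handing in.

```bash
python3 -m inch '[{"slide":[0,0,0],"yaw":0},{"slide":[0,0,0],"yaw":0}]'; python3 st.py; python3 -c "
from plant import r;print(r.hand_in())"
```

```text
time_s: 21.5
position: [0.6005, 0.251, 0.2147]
ee_rot: [0.0, 0.689, 0.725, -0.001]
force: [-4.2, -4.4, 5.4]
width: 0.149
   yaw turned 71.95 tz -0.007 F [-4.2 -4.4  5.4] p [0.6005 0.251  0.2147]
the job is handed in; nothing more can be done
None
```

The silver socket and block now stand upright in the tray beside the bushing. I turned the knob through three felt clicks to the third stop and handed the job in still gripping it at 70 N.

**Last checks (21.5 s on the clock):**
- **Knob:** the gripper turned 71.95° and the knob torque is about 0, so it sits in the stop. I could not read the knob angle directly.
- **Row:** centres are about 20, 55 and 86 mm from the end wall (bushing, socket, block), each within about 1 mm of the tray's centre line. All three look upright in the picture.
- **Pusher:** its back edge has advanced to where the third stop should put it.
- **Knob pinch:** it carries a steady 8 N force, because the grip is about 2 mm off the measured axis.
- **Other things:** I never reached for the jar, the pink look-alikes or the other bystanders, and did not re-measure them at the end.

**Where measurements disagreed:** the block's 30 and 36 mm sides were only weakly told apart in the first fit. The grip width of about 36 mm then settled it. The top camera's fit of the knob failed for lack of points, so I used the scene camera and the fixture fit.

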